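# Secure the pin tray and show the lock cylinder to the inspection camera

### The arm

A 7-joint arm with a two-finger parallel gripper is mounted at the origin on a cart in front of the work surface, level with it; the furniture and walls round the work are solid. World frame = base frame: x ahead of the robot, y to its left, z up, the work surface at z = 0. Lengths are in m, angles in rad, forces in N, time in s.
With the tool pointing down it reaches from about 0.425 to 0.875 m from the base axis. Payload 8.4 kg.
Tool frame: the origin (TCP) lies on the centre line of the jaws, within the pads' length; the fingertips stand 17 mm ahead of it and the grasp point (between the pads) lies 2 mm behind it; z points along the fingers, y is the line along which they close (so a half turn about z gives the same grasp; the last joint's range is limited). The gripper opens to 87 mm and grips with 3 to 60 N. Pads are 19 mm wide; open, the fingers measure 117 mm over their backs; the gripper's body (75 mm by 190 mm) begins 51 mm behind the grasp point.
Start: joints at [1.037, 0.333, 0.04, 1.465, -0.013, 1.343, -0.059], TCP at [0.274, -0.59, 0.24] pointing down, gripper open.
Joint ranges: [-2.58, 2.58], [-0.38, 2.09], [-1.3, 1.39], [0.25, 2.4], [-1.5, 4.64], [0.08, 2.09], [-2.65, 2.65]. Speed limits (rad/s): [2.22, 2.22, 2.79, 2.79, 3.14, 3.14, 3.14].

### API

Orientations are given as a unit quaternion [w, x, y, z].
In Python, from bench import observe, get_image, camera_params, job_done gives the robot as it stands.
- The arm moves only by the tool arm_command, never from a script. Its argument "plan" is a list of rows, each an object with "turn": the turn, a rotation vector about the tool's x, y, z in degrees, a list of three; "travel": the shift along the tool's x, y, z in mm, a list of three; "grip": the opening, from -1 (shut) to 1 (fully open). In form: [{"turn": [rx, ry, rz], "travel": [x, y, z], "grip": grip}, ...]. A call has 1 to 12 rows; each row shifts and turns the commanded pose from where the row before left it, along the tool's axes as they then stand; what a row does not reach is not made up. A row lasts 1/10 s, in which the tool goes at most 50 mm and 8.59 degrees, less where a joint would pass 70% of its speed; a pose out of reach is approached as far as the arm can. A call with a gripper value outside its range is refused whole. The fingers move at their own pace and stop on an object; "newtons" is the grip in N (left out, the last holds). Time passes only in rows, so rows that do not move let the fingers close. It gives the time, the measured TCP pose, the force, the opening and the grip force at its end, in the units of the state.
- observe(): the state, without advancing time (a new reading comes with each control period).
- get_image(name): name is "scene" or "top"; returns the picture (400x640x3 uint8, red, green, blue); there is no depth.
- camera_params(name): a dict with "K" (3x3 intrinsics, pixels), "distortion" ([k1, k2, p1, p2, k3] as OpenCV has them; the pictures are not rectified), "eye" and "attitude" of the camera in the world. Camera axes: x right, y down, z forward; pixel columns grow to the right and rows downward; lengths in m; the calibration is good to about 2 mm. A picture is of the moment at which its call begins. camera_params takes no time and is no camera call.
- job_done(): hands the job in; it is judged then, once.
The state is a dict: "time_s": time; "joints": joint angles; "qvel": joint speeds; "joint_efforts": joint torques, N m; "ee_pos": TCP position; "tool_rot": TCP orientation; "wrist_force": force on the tool from outside, world axes, zero at the start; "torque": the same for the moment, N m; "grip_width": opening from 0.0 (shut) to 1.0 (fully open); "gripper_force": force on a finger pad.
Only numpy, scipy, OpenCV 4.12 (cv2) and the standard library are available. Lean on these libraries where they do the work, as an engineer would, in place of code of your own. Each camera call takes 0.05 s, during which the arm holds its last target. There are 200 camera calls.

### The job

The lock cylinder in the nest of the re-pinning fixture is ready for inspection. First turn the steel turnbutton all the way round until it lies square across the edge of the pin tray's clear lid; then lift the cylinder out of its nest and hold it up in front of the camera's lens: one end facing the glass squarely, on the lens axis, about 50 mm from the glass, its rounded side upward in the camera's picture and its narrow flange downward. Finish while holding it still in the air there (do not put it down or let go), with the lid still shut, and leave the camera and the other things on the counter where they are.

Things in the scene. Friction and masses are not known exactly. Their poses are not given: they have to be found in the camera images.
- fixture: Grey re-pinning fixture on an 80 mm square pedestal, fixed; plate 120 (x) x 140 (y) mm, top at z 227 mm. Origin: on the counter under its centre; x roughly away from the robot. Nest (slot along x) centred at x 0, y +40 mm, top z 243. Pin tray at x -20..55, y -65..-5 mm; its lid's top is at z 242, hinged at its edge x +55. Turnbutton pivot at x -40, y -35 mm.
- turnbutton_grip (a point): Grip of the steel turnbutton, on its vertical pivot, 261 mm above the counter: a rib 9 mm thick, 28 mm long, from z 247 to 271 mm above the counter, rising from a flat tongue (14 mm wide, 41 mm from pivot to tip, z 243 to 248). The point's -y axis points along the rib and towards the tongue's tip, z up.
- turnbutton (a joint): Turn of the turnbutton in rad: 0 = tongue along the fixture's -y, beside the lid (not secured); grows anticlockwise seen from above to its stop at 1.57 = tongue along the fixture's +x, square across the lid's edge (secured). Stays where it is left; friction about 0.03 N m.
- tray_lid (a joint): Opening of the clear lid (75 x 60 x 4 mm) of the pin tray in rad; 0 = shut, as it is at the start.
- lock_cylinder: Brass profile lock cylinder, 65 long (y) x 33 (x) x 17 mm (z), about 0.19 kg. Origin: centre of one 33 x 65 side, z through the 17 mm width. -x is the round side (17 mm diameter, axis at x -8), +x the narrow flange, tapering to 10 mm. Starts standing flange down in the nest, 8 mm deep in the slot, y along the slot; its top is 268 mm above the counter. Either end may face the lens.
- cylinder_centre (a point): Middle of the lock cylinder (8.5 mm along z from its origin), same axes as the body; at the start 251.6 mm above the counter.
- camera_head: Grey box camera 60 x 52 x 46 mm, tilted down in a yoke on its stand. Origin: box centre and tilt axis, 380 mm above the counter. The lens axis is the head's x axis: the lens looks along -x, its glass is at x -60 mm; z is the picture's up. The tilt hinge is stiff.
- focus (a point): Where the cylinder's middle should be held: on the lens axis, 80 mm in front of the glass (x -140 mm in the head's frame); axes as the head.
- camera_stand: Fixed stand of the camera: base 105 x 84 x 10 mm, post 16 mm thick, 415 mm high, 47 mm behind the head's centre. Origin: underside of the base below the head's centre; the camera looks towards -x.
- black_stand: Tall black open-topped display box, fixed, right in front of the robot and always in the same place: it fills x 0.27..0.47, y -0.21..0.11 m of the counter up to z 0.30 m. Keep arm and gripper clear of it. The bench grinder stands behind, at x above 0.70, y -0.25..0.12; cartons up to 0.36 m high stand at the left, y above 0.15.
- lock_cylinder_b: Another lock cylinder, steel grey, lying on its side on the counter (33 x 65 x 17 mm); not to be disturbed. Origin at its underside.
- loupe: Black eye loupe, 39 mm wide, 27 mm high, a bystander. Origin at its underside.
- oiler: Oil bottle with a long spout, 45 mm wide, 132 mm high, a bystander. Origin at its underside.
- pliers: Pliers, 63 x 147 x 12 mm, lying on the counter, a bystander. Origin at the underside.
Mind the look-alikes: they are no part of the job. What is shaped like the lock_cylinder but pink is not meant.

How it is judged:
By the outcome, as a careful person would: the job done as asked, in the order asked, and still so for the second after the job is handed in, while the arm keeps its last pose, push and grip.
It also fails if it takes over 61 s, if anything falls off the work surface, if the arm or the gripper's body presses on something with over 40 N, if the wrist force passes 120 N, or if a joint passes its speed limit or range.

## Working session

There is one attempt and no reset: what is moved stays moved. The work goes in short steps, Python scripts to look and compute and a tool call to move; the robot and the scene stay as the last step left them, time stands still between calls to the robot, and variables do not carry over. Pictures are saved under pics/ and viewed, at most 10 in all, crops included, and the job is handed in when it is done.

Besides the shell and the picture viewer there is one more tool, called after "Request:" in YAML: its name, and indented under it one key for each argument. arm_command: Moves the arm, as the interface text tells. Its arguments: {"type":"object","properties":{"plan":{"type":"array"},"newtons":{"type":"number"}},"required":["plan"]}

```bash
mkdir -p pics; ls
python3 - <<'E'
from bench import *
import cv2
for n in ("scene","top"):
    im=get_image(n); cv2.imwrite(f"pics/{n}0.png",cv2.resize(im[:,:,::-1],(800,500),interpolation=cv2.INTER_CUBIC)); cv2.imwrite(f"pics/{n}0_raw.png",im[:,:,::-1])
    print(n,camera_params(n))
print(observe())
E
```

```text
pics
scene {'K': array([[381.71497801,   0.        , 320.99776401],
       [  0.        , 381.71497801, 193.26041403],
       [  0.        ,   0.        ,   1.        ]]), 'distortion': array([-0.07474677,  0.        ,  0.        ,  0.        ,  0.        ]), 'eye': array([-0.23595278, -0.84678165,  0.67482627]), 'attitude': array([-0.48907194,  0.75088503, -0.37612125,  0.23561221])}
top {'K': array([[509.73700593,   0.        , 314.26743623],
       [  0.        , 509.73700593, 199.94471167],
       [  0.        ,   0.        ,   1.        ]]), 'distortion': array([-0.04315551,  0.        ,  0.        ,  0.        ,  0.        ]), 'eye': array([ 0.36529679, -0.24098077,  1.48583586]), 'attitude': array([-0.05023603,  0.70595604, -0.70431555,  0.05515445])}
{'time_s': 0.1, 'joints': array([ 1.03677364,  0.33383801,  0.03989541,  1.46615591, -0.01337882,
        1.34332799, -0.05849379]), 'qvel': array([ 0.00215807, -0.00104021, -0.00019663, -0.00153735,  0.0003001 ,
       -0.00141266,  0.00186591]), 'joint_efforts': array([ 4.99818430e-03, -6.57807970e+01,  1.34083562e+00, -4.04704392e+01,
       -5.95507259e-02,  4.09472419e-02,  1.06514624e-04]), 'ee_pos': array([ 0.27360415, -0.58917262,  0.23876314]), 'tool_rot': array([-6.98420919e-04,  9.76461550e-01,  2.15690299e-01, -2.18389360e-04]), 'wrist_force': array([-0.03083058,  0.15545982, -0.16455165]), 'torque': array([ 0.02423862,  0.03527767, -0.00733828]), 'gripper_force': 0.0, 'grip_width': 0.998318317236839}
```

View pics/scene0.png

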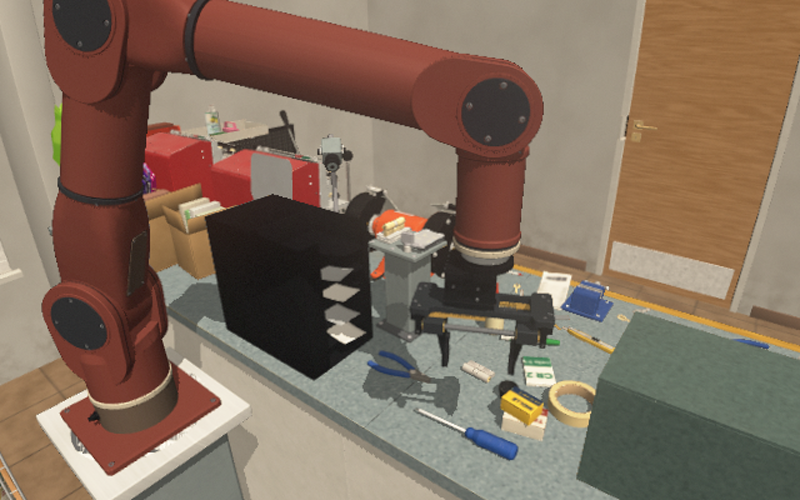

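View pics/top0.png

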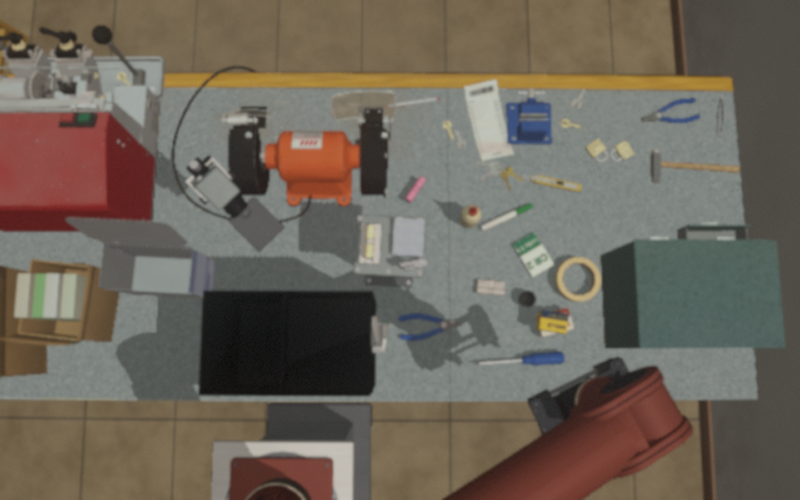

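The scene view shows the fixture at (405,245) and the camera at (332,150), both partly behind the arm. In the top view the fixture is at (392,245), the camera at (215,185) and the pink look-alike at (415,188). The grey cylinder is at (490,287), the loupe at (527,298) and the oiler at (472,215).

```bash
cat > h.py <<'E'
import numpy as np, cv2
from scipy.spatial.transform import Rotation as R
from bench import *
def cam(n):
    p=camera_params(n); a=p["attitude"]; return p["K"],p["distortion"],p["eye"],R.from_quat(a[[1,2,3,0]]).as_matrix()
def proj(n,P):
    K,d,e,M=cam(n); P=np.atleast_2d(np.asarray(P,float))
    return cv2.projectPoints(((P-e)@M).reshape(-1,1,3),np.zeros(3),np.zeros(3),K,d)[0][:,0]
def onz(n,uv,z):
    K,d,e,M=cam(n); u=cv2.undistortPoints(np.array(uv,float).reshape(-1,1,2),K,d)[:,0]
    r=np.c_[u,np.ones(len(u))]@M.T; return e+r*((z-e[2])/r[:,2])[:,None]
def crop(im,x,y,w,h,s,f):
    cv2.imwrite(f,cv2.resize(im[y:y+h,x:x+w,::-1],None,fx=s,fy=s,interpolation=cv2.INTER_CUBIC))
E
python3 - <<'E'
from h import *
print(onz("top",[(313,196)],0.227), proj("top",[[.37,-.05,.3],[.27,-.21,.3],[.47,-.21,.3]]))
t=cv2.imread("pics/top0_raw.png")[:,:,::-1]; s=cv2.imread("pics/scene0_raw.png")[:,:,::-1]
a=cv2.resize(t[165:235,275:350],None,fx=8,fy=8,interpolation=cv2.INTER_CUBIC)
cv2.imwrite("pics/c1.png",a[:,:,::-1])
b=cv2.resize(t[120:180,140:215],(400,320),interpolation=cv2.INTER_CUBIC)
c=cv2.resize(s[100:150,235:297],(400,320),interpolation=cv2.INTER_CUBIC)
d=cv2.resize(s[160:220,285:360],(400,270),interpolation=cv2.INTER_CUBIC)
e=np.zeros_like(d)
cv2.imwrite("pics/c2.png",np.vstack([np.hstack([b,c]),np.hstack([d,e])])[:,:,::-1])
E
```

```text
[[ 0.56447738 -0.24640377  0.227     ]] [[227.73485846 274.17463963]
 [296.89000096 318.65449379]
 [297.44160307 231.09449097]]
```

View pics/c1.png

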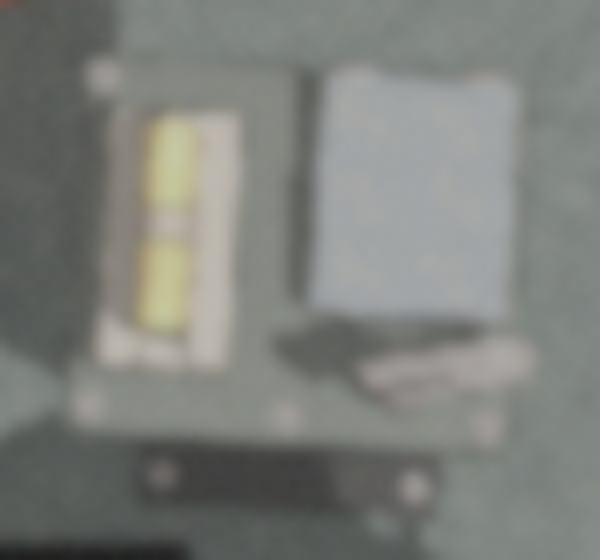

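View pics/c2.png

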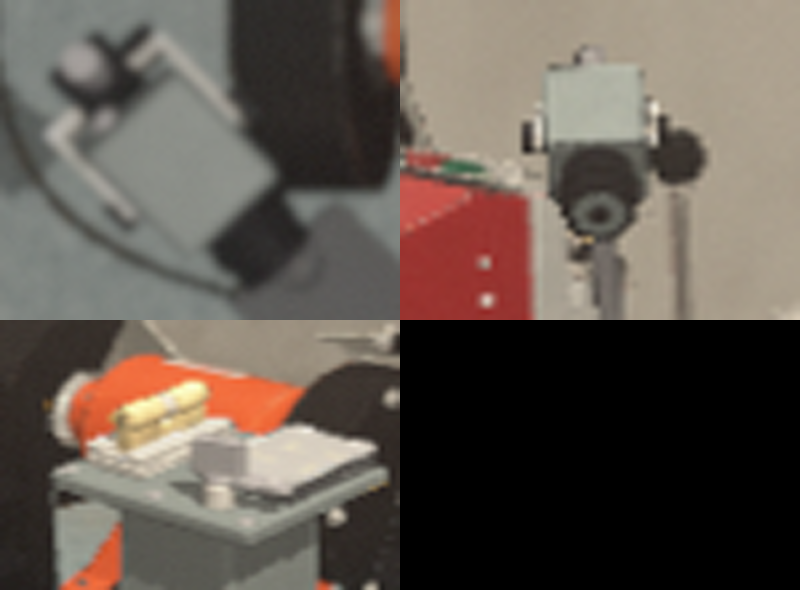

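The crops show the brass cylinder in the nest from (175,115) to (160,330), the lid at (415,195), and the turnbutton rib and tongue from (365,385) to (530,360). The camera head faces down and to the right in the top view.
Things that could be mistaken for the target, in 800x500 top-view pixels: brass in the nest (369,243), pink (415,188), steel grey (490,287). The brass one in the nest matches the description, and the close crop confirms it.

```bash
cat > fit.py <<'E'
from h import *
from scipy.optimize import least_squares
def fx(p,P): 
    c,s=np.cos(p[2]),np.sin(p[2]); P=np.array(P,float)/1000
    return np.c_[p[0]+c*P[:,0]-s*P[:,1],p[1]+s*P[:,0]+c*P[:,1],P[:,2]]
P=[(55,-5,242),(55,-65,242),(-20,-65,242),(-20,-5,242),(32.5,40,268),(-32.5,40,268),(-60,70,227),(-60,-70,227),(60,70,227)]
U=np.array([(325,70),(522,78),(505,320),(308,308),(175,113),(160,332),(70,432),(503,450),(90,60)])
U=(U+.5)/8-.5+[275,165]
r=least_squares(lambda p:(proj("top",fx(p,P))-U).ravel(),[.56,-.24,0],loss="soft_l1")
f=r.x; print("fixture",f,np.degrees(f[2])); print((proj("top",fx(f,P))-U).round(1).tolist())
pts=fx(f,[(-40,-35,261),(0,40,251.6)]); print("pivot,cyl",pts)
# scene check
Us=np.array([(118,405),(205,385)])/[400/75,270/60]+[285,160]
print("scene cyl top ends",proj("scene",fx(f,[(-32.5,40,268),(32.5,40,268)])),Us, proj("scene",fx(f,[(-60,70,227),(-60,-70,227),(60,-70,227)])))
def hd(p,P):
    M=(R.from_euler("z",p[2])*R.from_euler("y",p[3])).as_matrix()
    return np.array([p[0],p[1],.38])+np.array(P,float)/1000@M.T
T=[(30,26,23),(30,-26,23),(-30,-26,23),(-30,26,23)]; UT=np.array([(90,155),(168,72),(278,180),(195,255)])/5.333+[139.5,119.5]
S=T+[(-60,0,0)]; US=np.array([(148,68),(240,68),(245,142),(150,142),(202,212)])/[400/62,6.4]+[234.5,99.5]
g=lambda p:np.r_[(proj("top",hd(p,T))-UT).ravel(),(proj("scene",hd(p,S))-US).ravel()]
r=least_squares(g,[.68,.1,.6,-.3],loss="soft_l1"); q=r.x
print("head",q,np.degrees(q[2:]),r.fun.reshape(-1,2).round(1).tolist())
print("focus",hd(q,[(-140,0,0),(-60,0,0)]))
np.savez("fit.npz",f=f,q=q)
E
python3 fit.py
```

```text
fixture [ 0.56450449 -0.24381066 -0.04996036] -2.862517639151526
[[-0.0, 0.0], [-0.6, 0.3], [0.2, -0.1], [0.5, 0.1], [-0.2, 0.6], [0.2, -0.3], [-0.8, -0.2], [1.4, 0.5], [-0.4, -1.0]]
pivot,cyl [[ 0.52280652 -0.2767694   0.261     ]
 [ 0.56650208 -0.20386057  0.2516    ]]
scene cyl top ends [[306.80273522 179.00694724]
 [321.56740326 172.48825368]] [[307.125      250.        ]
 [323.4375     245.55555556]] [[293.07124256 192.62606744]
 [331.02046271 206.00871044]
 [357.15347342 191.60676446]]
head [ 0.64555625  0.06618863  0.80160838 -0.52441698] [ 45.92877676 -30.04687956] [[-0.6, 0.3], [2.2, -0.8], [1.2, -1.5], [-0.3, 0.9], [-1.5, -1.0], [-0.0, -1.8], [0.3, -0.9], [-1.1, -0.0], [-0.3, 0.2]]
focus [[ 0.56126491 -0.02088074  0.30990082]
 [ 0.60943139  0.02887319  0.34995749]]
```

Request:
arm_command:
  plan:
    - {"turn":[0,0,-8],"travel":[0,0,-16],"grip":0}
    - {"turn":[0,0,-8],"travel":[0,0,-16],"grip":0}
    - {"turn":[0,0,-8],"travel":[0,0,-16],"grip":0}
    - {"turn":[0,0,-8],"travel":[0,0,-16],"grip":0}
    - {"turn":[0,0,-8],"travel":[0,0,-16],"grip":0}
    - {"turn":[0,0,-8],"travel":[0,0,-16],"grip":0}
    - {"turn":[0,0,-8],"travel":[0,0,-16],"grip":0}
    - {"turn":[0,0,-6],"travel":[0,0,-13],"grip":0}
    - {"turn":[0,0,0],"travel":[0,0,0],"grip":0}

```text
time_s: 1.0
ee_pos: [0.2739, -0.59, 0.3661]
tool_rot: [0.001, 0.725, 0.688, -0.0]
wrist_force: [-0.0, -0.2, -0.3]
grip_width: 0.501
gripper_force: 0.0
```

```bash
cat >> h.py <<'E'
def delta(p,M=None):
    "travel (mm) and turn (deg), in the present tool axes, to position p / rotation matrix M"
    o=observe(); T=R.from_quat(o["tool_rot"][[1,2,3,0]])
    print("tcp",o["ee_pos"].round(4),"j",o["joints"].round(2),"F",o["wrist_force"].round(1),"w",round(o["grip_width"]*87,1),"gf",round(o["gripper_force"],1),"t",o["time_s"])
    print("travel",(T.inv().apply(np.array(p)-o["ee_pos"])*1000).round(1),"yaw tool y",np.degrees(np.arctan2(*T.as_matrix()[[1,0],1])).round(2),"zaxis",T.as_matrix()[:,2].round(4))
    if M is not None: print("turn",np.degrees((T.inv()*R.from_matrix(M)).as_rotvec()).round(2))
def down(yaw_y):
    a=np.radians(yaw_y); y=np.array([np.cos(a),np.sin(a),0]); z=np.array([0,0,-1.]); return np.c_[np.cross(y,z),y,z]
E
python3 -c "
from h import *
delta([.5228,-.2768,.36],down(-2.9))"
```

```text
tcp [ 0.2739 -0.59    0.3661] j [ 1.14  0.31 -0.1   1.24  0.03  1.59  0.99] F [-0.  -0.2 -0.3] w 43.6 gf 0.0 t 1.0
travel [325.8 232.1   5.8] yaw tool y -3.0 zaxis [ 0.0012 -0.0021 -1.    ]
turn [ 0.07  0.11 -0.1 ]
```

Request:
arm_command:
  plan:
    - {"turn":[0,0,0],"travel":[15,11,0],"grip":0}
    - {"turn":[0,0,0],"travel":[30,21,0],"grip":0}
    - {"turn":[0,0,0],"travel":[35,25,0],"grip":0}
    - {"turn":[0,0,0],"travel":[35,25,0],"grip":0}
    - {"turn":[0,0,0],"travel":[35,25,0],"grip":0}
    - {"turn":[0,0,0],"travel":[35,25,0],"grip":0}
    - {"turn":[0,0,0],"travel":[35,25,0],"grip":0}
    - {"turn":[0,0,0],"travel":[35,25,0],"grip":0}
    - {"turn":[0,0,0],"travel":[35,25,0],"grip":0}
    - {"turn":[0,0,0],"travel":[25,17,0],"grip":0}
    - {"turn":[0,0,0],"travel":[11,8,0],"grip":0}
    - {"turn":[0,0,0],"travel":[0,0,0],"grip":0}

```text
time_s: 2.2
ee_pos: [0.5239, -0.2739, 0.3637]
tool_rot: [-0.001, 0.725, 0.689, 0.0]
wrist_force: [0.0, 0.4, -0.8]
grip_width: 0.497
gripper_force: 0.0
```

Run:
```python
from h import *
delta([.5228,-.2768,.267],down(-2.9))
s=get_image("scene"); cv2.imwrite("pics/s2_raw.png",s[:,:,::-1])
t=get_image("top"); cv2.imwrite("pics/t2_raw.png",t[:,:,::-1])
a=cv2.resize(s[90:240,230:400],(600,530),interpolation=cv2.INTER_CUBIC); cv2.imwrite("pics/s2.png",a[:,:,::-1])
```

```text
tcp [ 0.5239 -0.2739  0.3637] j [ 0.69  0.2  -0.35  1.39  0.07  1.56  0.3 ] F [ 0.   0.4 -0.8] w 43.3 gf 0.0 t 2.2
travel [-3.  -0.9 96.6] yaw tool y -2.96 zaxis [-9.0e-04  1.1e-03 -1.0e+00]
turn [-0.06 -0.06 -0.06]
```

View pics/s2.png

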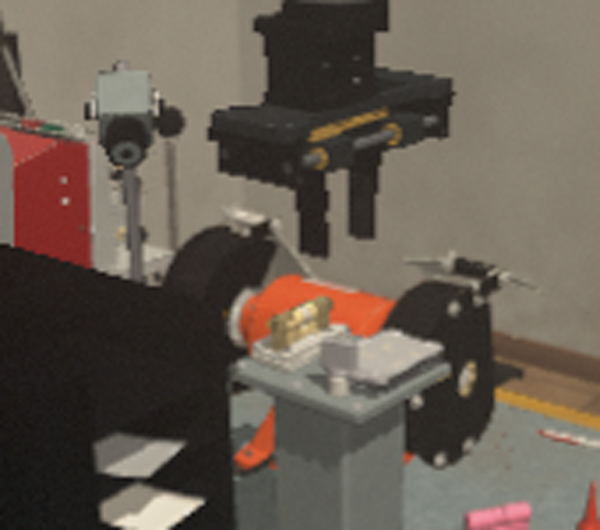

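The scene crop shows the gripper above the fixture, the button rib at about (340,352), the brass cylinder at (302,320) and the camera glass at (126,150). Next I'll check the button's angle and the head fit with overlays.

```bash
cat > ov.py <<'E'
from h import *
from fit import fx,hd
def box(x0,x1,y0,y1,z0,z1): 
    return [(x,y,z) for x in(x0,x1) for y in(y0,y1) for z in(z0,z1)]
E_=[(0,1),(0,2),(0,4),(1,3),(1,5),(2,3),(2,6),(3,7),(4,5),(4,6),(5,7),(6,7)]
def draw(im,n,W,off,s,col):
    u=((proj(n,W)-off+.5)*s-.5)
    for a,b in E_: cv2.line(im,tuple(np.int32(u[a].round())),tuple(np.int32(u[b].round())),col,1,cv2.LINE_AA)
def btn(f,th,b):
    c,s=np.cos(th),np.sin(th); b=np.array(b,float); P=b.copy()
    P[:,0]=-40+c*b[:,0]-s*b[:,1]; P[:,1]=-35+s*b[:,0]+c*b[:,1]; return fx(f,P)
E
cat > run.py <<'E'
from ov import *
d=np.load("fit.npz"); f,q=d["f"],d["q"]
def panel(file,n,x,y,w,h,W,s=None):
    im=cv2.imread(file)[y:y+h,x:x+w]; s=s or 400/w
    im=cv2.resize(im,None,fx=s,fy=s,interpolation=cv2.INTER_CUBIC); raw=im.copy()
    for P,c in W: draw(im,n,P,np.array([x,y]),s,c)
    return cv2.resize(im,(400,300))
rib=box(-4.5,4.5,-14,14,247,271); ton=box(-7,7,-41,7,243,248)
th=0.
B=[(btn(f,th,rib),(0,0,255)),(btn(f,th,ton),(0,255,0)),(fx(f,box(-20,55,-65,-5,238,242)),(255,0,0)),(fx(f,box(-32.5,32.5,31.5,48.5,243,268)),(255,0,255))]
H=[(hd(q,box(-30,30,-26,26,-23,23)),(0,0,255)),(hd(q,box(-60,-30,-12,12,-12,12)),(0,255,0))]
cv2.imwrite("pics/ov1.png",np.vstack([np.hstack([panel("pics/top0_raw.png","top",275,168,80,60,B),panel("pics/s2_raw.png","scene",296,165,60,45,B)]),
 np.hstack([panel("pics/top0_raw.png","top",140,118,80,60,H),panel("pics/s2_raw.png","scene",240,100,56,42,H)])]))
E
python3 run.py >/dev/null
```

```text
(no output)
```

View pics/ov1.png

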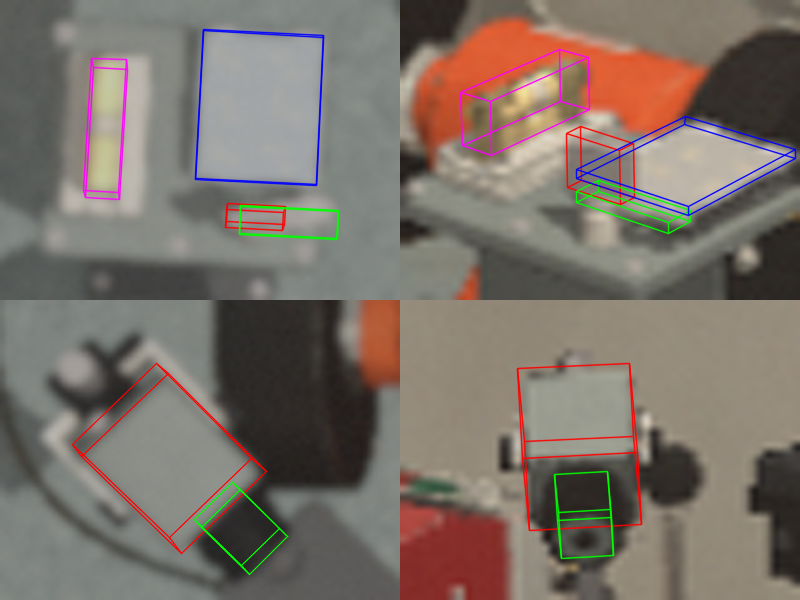

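Run:
```python
import cv2,numpy as np
def p(f,x,y,w,h,W,H,g):
    im=cv2.imread(f)[y:y+h,x:x+w]; im=cv2.normalize(im,None,0,255,cv2.NORM_MINMAX)
    im=cv2.resize(im,(W,H),interpolation=cv2.INTER_CUBIC); s=W/w
    for i in range(0,w,g):
        X=int(i*s+s/2); cv2.line(im,(X,0),(X,6),(0,255,255),1); cv2.putText(im,str(x+i),(X,16),0,.35,(0,0,255),1)
    for j in range(0,h,g):
        Y=int(j*s+s/2); cv2.line(im,(0,Y),(6,Y),(0,255,255),1); cv2.putText(im,str(y+j),(8,Y+4),0,.35,(0,0,255),1)
    return im
a=p("pics/top0_raw.png",150,128,50,50,400,400,5); b=p("pics/s2_raw.png",250,105,36,36,400,400,4)
c=p("pics/top0_raw.png",312,200,40,20,400,200,5); d=p("pics/s2_raw.png",315,177,40,20,400,200,5)
cv2.imwrite("pics/v7.png",np.vstack([np.hstack([a,b]),np.hstack([c,d])]))
```

```text
(no output)
```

View pics/v7.png

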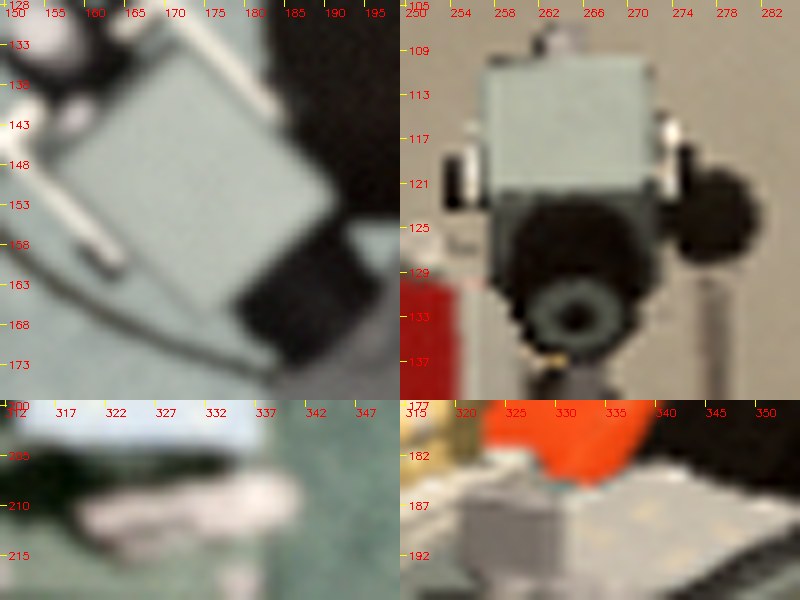

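The picture shows the top face of the head in the top view, with corners at (60,152), (195,52), (338,197) and (203,318) in the panel. The tongue slopes up to the right, with its tip at pixel (341.5,208.7), so the button already stands at about +0.15 rad. I'll approach at +8°.

Request:
arm_command:
  plan:
    - {"turn":[0,0,-8],"travel":[0,0,0],"grip":0}
    - {"turn":[0,0,0],"travel":[0,0,20],"grip":0}
    - {"turn":[0,0,0],"travel":[0,0,20],"grip":0}
    - {"turn":[0,0,0],"travel":[0,0,10],"grip":0}
    - {"turn":[0,0,0],"travel":[0,0,0],"grip":0}

```text
time_s: 2.8
ee_pos: [0.5215, -0.2778, 0.3131]
tool_rot: [-0.001, 0.677, 0.736, -0.001]
wrist_force: [-0.7, -0.9, 0.4]
grip_width: 0.499
gripper_force: 0.0
```

Run:
```python
from h import *
from scipy.optimize import least_squares
delta([.5228,-.2768,.267],down(5))
import io,contextlib
with contextlib.redirect_stdout(io.StringIO()): from fit import hd
UT=np.array([(60,152),(195,52),(338,197),(203,318)])/8-.5+[150,128]
US=np.array([(85,68),(248,57),(258,190),(90,190),(175,315)])/11.11-.5+[250,105]
for w in (23,24.5,26):
  for fr in (0,1):
    T=[(30,w,23),(30,-w,23),(-30,-w,23),(-30,w,23)]; S=T+[(-60,0,0)]
    sc=lambda p:np.r_[p[4:7]*1,0][:3] if fr else 0
    def g(p):
        o=np.array([p[4],p[5],0])/1000*fr   # calibration shift between the two cameras
        return np.r_[(proj("top",hd(p,T)+o)-UT).ravel(),(proj("scene",hd(p,S)-o)-US).ravel(),p[4:6]/3]
    r=least_squares(g,[.65,.07,.8,-.5,0,0]); q=r.x
    print(w,q[:2].round(4),np.degrees(q[2:4]).round(2),q[4:].round(1),"cost",r.cost.round(2)); print(r.fun[:-2].reshape(-1,2).round(1).tolist())
    print("focus",hd(q,[(-140,0,0)]))
```

```text
tcp [ 0.5215 -0.2778  0.3131] j [ 0.71  0.21 -0.36  1.48  0.07  1.47  0.44] F [-0.7 -0.9  0.4] w 43.4 gf 0.0 t 2.8
travel [ 0.8  1.5 46.1] yaw tool y 4.75 zaxis [-2.6e-03  8.0e-04 -1.0e+00]
turn [-0.14 -0.06 -0.25]
23 [0.647  0.0655] [ 42.6  -30.87] [0. 0.] cost 5.46
[[0.1, 0.2], [-0.5, -1.2], [0.1, 1.1], [1.2, -0.3], [0.5, -1.7], [-0.4, -1.2], [-1.1, -0.5], [-0.2, 0.0], [-0.2, 0.2]]
focus [[ 0.5585344  -0.01583374  0.30816173]]
23 [0.6448 0.063 ] [ 42.54 -29.01] [1.4 2.3] cost 4.68
[[-0.1, 0.2], [-0.7, -1.2], [0.0, 1.3], [1.1, -0.1], [0.7, -1.3], [-0.1, -0.8], [-0.8, -0.5], [-0.0, 0.1], [0.0, 0.2]]
focus [[ 0.55455229 -0.01978299  0.31209654]]
24.5 [0.647  0.0655] [ 42.56 -30.95] [0. 0.] cost 5.19
[[-0.4, 0.7], [0.0, -1.7], [0.6, 0.6], [0.7, 0.1], [0.0, -1.7], [0.1, -1.3], [-0.6, -0.5], [-0.7, 0.1], [-0.2, 0.2]]
focus [[ 0.55859512 -0.01567409  0.30799514]]
24.5 [0.6449 0.0631] [ 42.49 -29.18] [1.3 2.2] cost 4.47
[[-0.6, 0.7], [-0.2, -1.6], [0.5, 0.8], [0.5, 0.3], [0.3, -1.3], [0.4, -0.9], [-0.4, -0.5], [-0.5, 0.1], [0.0, 0.2]]
focus [[ 0.55480907 -0.01942588  0.31173493]]
26 [0.6471 0.0656] [ 42.51 -31.04] [0. 0.] cost 7.67
[[-0.9, 1.1], [0.5, -2.1], [1.2, 0.2], [0.1, 0.5], [-0.4, -1.7], [0.6, -1.3], [-0.2, -0.5], [-1.2, 0.1], [-0.2, 0.2]]
focus [[ 0.55867055 -0.01549955  0.30780604]]
26 [0.6451 0.0633] [ 42.45 -29.38] [1.2 2.1] cost 7.01
[[-1.1, 1.1], [0.4, -2.1], [1.1, 0.4], [-0.0, 0.7], [-0.2, -1.3], [0.9, -0.9], [0.1, -0.5], [-1.0, 0.1], [0.0, 0.3]]
focus [[ 0.55510862 -0.0190253   0.31132262]]
```

Request:
arm_command:
  plan:
    - {"turn":[0,0,0],"travel":[0.8,1.5,15],"grip":0}
    - {"turn":[0,0,0],"travel":[0,0,15],"grip":0}
    - {"turn":[0,0,0],"travel":[0,0,10],"grip":0}
    - {"turn":[0,0,0],"travel":[0,0,5],"grip":0}
    - {"turn":[0,0,0],"travel":[0,0,0],"grip":0}
    - {"turn":[0,0,0],"travel":[0,0,0],"grip":-0.5}
    - {"turn":[0,0,0],"travel":[0,0,0],"grip":-0.7}
    - {"turn":[0,0,0],"travel":[0,0,0],"grip":-1}
    - {"turn":[0,0,0],"travel":[0,0,0],"grip":-1}
    - {"turn":[0,0,0],"travel":[0,0,0],"grip":-1}
  newtons: 15

```text
time_s: 3.8
ee_pos: [0.5242, -0.2755, 0.2697]
tool_rot: [-0.0, 0.676, 0.737, -0.0]
wrist_force: [-10.5, 3.5, 4.9]
grip_width: 0.129
gripper_force: 4.9
```

```bash
python3 -c "
from h import *
delta([.5228,-.2768,.267],down(5)); print(observe()['torque'])"
```

```text
tcp [ 0.5242 -0.2755  0.2697] j [ 0.71  0.23 -0.36  1.55  0.08  1.38  0.43] F [-10.5   3.5   4.9] w 11.2 gf 4.9 t 3.8
travel [-1.1 -1.5  2.7] yaw tool y 4.91 zaxis [-4.e-04  0.e+00 -1.e+00]
turn [-0.02 -0.   -0.09]
[0.83071258 2.26559075 0.02031229]
```

Request:
arm_command:
  plan:
    - {"turn":[0,0,0],"travel":[0,-1,1],"grip":-1}
    - {"turn":[0,0,0],"travel":[0,-1,0],"grip":-1}
    - {"turn":[0,0,0],"travel":[0,0,0],"grip":-1}
    - {"turn":[0,0,0],"travel":[0,0,0],"grip":-1}
  newtons: 20

```text
time_s: 4.2
ee_pos: [0.523, -0.2755, 0.2695]
tool_rot: [0.001, 0.676, 0.737, 0.0]
wrist_force: [0.4, 1.4, 5.9]
grip_width: 0.104
gripper_force: 20.0
```

Request:
arm_command:
  plan:
    - {"turn":[0,0,-5],"travel":[0,0,-1],"grip":-1}
    - {"turn":[0,0,-7],"travel":[0,0,0],"grip":-1}
    - {"turn":[0,0,-7],"travel":[0,0,0],"grip":-1}
    - {"turn":[0,0,-7],"travel":[0,0,0],"grip":-1}
    - {"turn":[0,0,-7],"travel":[0,0,0],"grip":-1}
    - {"turn":[0,0,-7],"travel":[0,0,0],"grip":-1}
    - {"turn":[0,0,-7],"travel":[0,0,0],"grip":-1}
    - {"turn":[0,0,-7],"travel":[0,0,0],"grip":-1}
    - {"turn":[0,0,0],"travel":[0,0,0],"grip":-1}

```text
time_s: 5.1
ee_pos: [0.5234, -0.2752, 0.2695]
tool_rot: [0.001, 0.267, 0.964, 0.0]
wrist_force: [4.3, 0.9, -0.8]
grip_width: 0.105
gripper_force: 20.0
```

```bash
python3 -c "
from h import *
delta([.523,-.2755,.2695],down(87.1)); print(observe()['torque'])"
```

```text
tcp [ 0.5234 -0.2752  0.2695] j [ 0.8   0.23 -0.46  1.55  0.1   1.38  1.36] F [ 4.3  0.9 -0.8] w 9.1 gf 20.0 t 5.1
travel [ 0.1 -0.4  0. ] yaw tool y 59.07 zaxis [ 1.6e-03  6.0e-04 -1.0e+00]
turn [  0.06   0.08 -28.03]
[ 0.38326714 -1.43089009  0.0400619 ]
```

Request:
arm_command:
  plan:
    - {"turn":[0,0,-7],"travel":[0,0,0],"grip":-1}
    - {"turn":[0,0,-7],"travel":[0,0,0],"grip":-1}
    - {"turn":[0,0,-7],"travel":[0,0,0],"grip":-1}
    - {"turn":[0,0,-5],"travel":[0,0,0],"grip":-1}
    - {"turn":[0,0,-3],"travel":[0,0,0],"grip":-1}
    - {"turn":[0,0,-2],"travel":[0,0,0],"grip":-1}
    - {"turn":[0,0,-1],"travel":[0,0,0],"grip":-1}
    - {"turn":[0,0,0],"travel":[0,0,0],"grip":-1}

```text
time_s: 5.9
ee_pos: [0.5233, -0.275, 0.2695]
tool_rot: [0.001, -0.006, 1.0, 0.0]
wrist_force: [4.9, 1.8, -0.8]
grip_width: 0.109
gripper_force: 20.8
```

```bash
python3 -c "
from h import *
delta([.523,-.2755,.2695],down(87.1)); print(observe()['torque'])"
```

```text
tcp [ 0.5233 -0.275   0.2695] j [ 0.85  0.24 -0.52  1.55  0.12  1.38  1.9 ] F [ 4.9  1.8 -0.8] w 9.5 gf 20.8 t 5.9
travel [ 0.3 -0.5  0. ] yaw tool y 90.74 zaxis [ 0.0015  0.001  -1.    ]
turn [0.06 0.09 3.64]
[ 0.57327642 -1.35345008 -0.43087255]
```

Request:
arm_command:
  plan:
    - {"turn":[0,0,0],"travel":[0,0,0],"grip":-0.4}
    - {"turn":[0,0,0],"travel":[0,0,0],"grip":-0.2}
    - {"turn":[0,0,0],"travel":[0,0,-15],"grip":-0.2}
    - {"turn":[0,0,0],"travel":[0,0,-25],"grip":-0.2}
    - {"turn":[0,0,8],"travel":[0,0,-30],"grip":-0.2}
    - {"turn":[0,0,8],"travel":[0,0,-20],"grip":-0.2}
    - {"turn":[0,0,8],"travel":[0,0,0],"grip":-0.2}
    - {"turn":[0,0,8],"travel":[0,0,0],"grip":-0.2}
    - {"turn":[0,0,8],"travel":[0,0,0],"grip":-0.2}
    - {"turn":[0,0,8],"travel":[0,0,0],"grip":-0.2}
    - {"turn":[0,0,8],"travel":[0,0,0],"grip":-0.2}
    - {"turn":[0,0,8],"travel":[0,0,0],"grip":-0.2}

```text
time_s: 7.1
ee_pos: [0.5222, -0.276, 0.3608]
tool_rot: [0.0, 0.526, 0.85, -0.0]
wrist_force: [-0.1, 0.4, 0.3]
grip_width: 0.399
gripper_force: 0.0
```

Request:
arm_command:
  plan:
    - {"turn":[0,0,8],"travel":[0,0,0],"grip":-0.2}
    - {"turn":[0,0,8],"travel":[0,0,0],"grip":-0.2}
    - {"turn":[0,0,8],"travel":[0,0,0],"grip":-0.2}
    - {"turn":[0,0,8],"travel":[0,0,0],"grip":-0.2}
    - {"turn":[0,0,8],"travel":[0,0,0],"grip":-0.2}
    - {"turn":[0,0,8],"travel":[0,0,0],"grip":-0.2}
    - {"turn":[0,0,8],"travel":[0,0,0],"grip":-0.2}
    - {"turn":[0,0,8],"travel":[0,0,0],"grip":-0.2}
    - {"turn":[0,0,8],"travel":[0,0,0],"grip":-0.2}
    - {"turn":[0,0,8],"travel":[0,0,0],"grip":-0.2}
    - {"turn":[0,0,8],"travel":[0,0,0],"grip":-0.2}
    - {"turn":[0,0,8],"travel":[0,0,0],"grip":-0.2}

```text
time_s: 8.3
ee_pos: [0.5222, -0.276, 0.3608]
tool_rot: [0.0, 0.984, 0.178, 0.0]
wrist_force: [-0.0, 0.9, -0.0]
grip_width: 0.401
gripper_force: 0.0
```

Request:
arm_command:
  plan:
    - {"turn":[0,0,8],"travel":[0,0,0],"grip":-0.2}
    - {"turn":[0,0,8],"travel":[0,0,0],"grip":-0.2}
    - {"turn":[0,0,5],"travel":[0,0,0],"grip":-0.2}
    - {"turn":[0,0,0],"travel":[0,0,0],"grip":-0.2}
    - {"turn":[0,0,0],"travel":[0,0,0],"grip":-0.2}

```text
time_s: 8.8
ee_pos: [0.5224, -0.2758, 0.3603]
tool_rot: [0.0, 1.0, 0.0, 0.0]
wrist_force: [0.0, -0.3, -0.8]
grip_width: 0.398
gripper_force: 0.0
```

```bash
cat > see.py <<'E'
from ov import *
import sys
f=np.load("fit.npz")["f"]
s=get_image("scene"); t=get_image("top"); n=sys.argv[1]
cv2.imwrite(f"pics/s{n}_raw.png",s[:,:,::-1]); cv2.imwrite(f"pics/t{n}_raw.png",t[:,:,::-1])
E
python3 see.py 3 >/dev/null
python3 - <<'E'
from h import *
f=np.load("fit.npz")["f"]
delta([.5665,-.2039,.37],down(-92.86))
s=cv2.imread("pics/s3_raw.png")[90:240,270:400]
cv2.imwrite("pics/s3.png",cv2.resize(s,(650,600)[:2] if 0 else (520,600),interpolation=cv2.INTER_CUBIC))
E
```

```text
tcp [ 0.5224 -0.2758  0.3599] j [ 0.6   0.19 -0.22  1.4   0.04  1.55 -1.19] F [-0.3 -0.4 -0.5] w 35.1 gf 0.0 t 8.9
travel [ 44.1 -71.9 -10.1] yaw tool y -89.99 zaxis [ 2.e-04 -1.e-04 -1.e+00]
turn [ 0.01 -0.01  2.87]
```

View pics/s3.png

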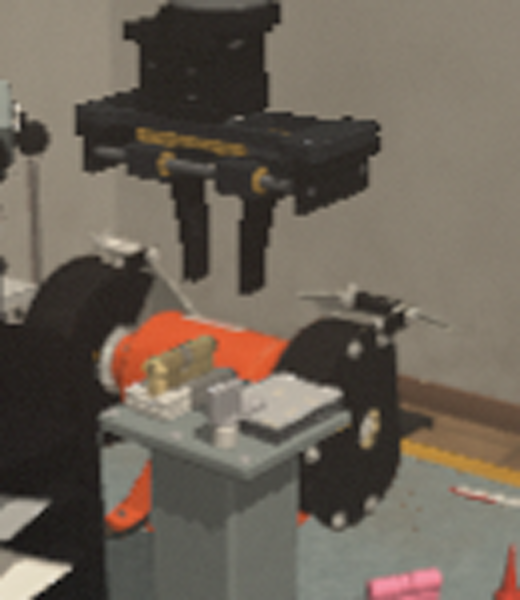

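The button now lies along the fixture's x, with its tongue over the lid edge at (255,403). The cylinder is in the nest at (182,365).

Request:
arm_command:
  plan:
    - {"turn":[0,0,2.9],"travel":[5,-8,0],"grip":-0.2}
    - {"turn":[0,0,0],"travel":[11,-18,0],"grip":-0.2}
    - {"turn":[0,0,0],"travel":[11,-19,0],"grip":-0.2}
    - {"turn":[0,0,0],"travel":[10,-17,0],"grip":-0.2}
    - {"turn":[0,0,0],"travel":[5,-8,0],"grip":-0.2}
    - {"turn":[0,0,0],"travel":[0,0,10],"grip":-0.2}
    - {"turn":[0,0,0],"travel":[0,0,20],"grip":-0.2}
    - {"turn":[0,0,0],"travel":[0,0,20],"grip":-0.2}
    - {"turn":[0,0,0],"travel":[0,0,10],"grip":-0.2}
    - {"turn":[0,0,0],"travel":[0,0,0],"grip":-0.2}
    - {"turn":[0,0,0],"travel":[0,0,0],"grip":-0.2}

```text
time_s: 10.0
ee_pos: [0.5675, -0.2083, 0.3001]
tool_rot: [0.0, 1.0, -0.026, 0.0]
wrist_force: [-0.5, 0.1, 0.4]
grip_width: 0.397
gripper_force: 0.0
```

```bash
python3 -c "
from h import *
delta([.5665,-.2039,.264],down(-92.86))"
```

```text
tcp [ 0.5675 -0.2083  0.3001] j [ 0.5   0.23 -0.27  1.48  0.06  1.44 -1.39] F [-0.5  0.1  0.4] w 34.5 gf 0.0 t 10.0
travel [-1.3 -4.4 36.1] yaw tool y -93.02 zaxis [ 4.e-04 -3.e-04 -1.e+00]
turn [ 0.01 -0.02 -0.16]
```

Request:
arm_command:
  plan:
    - {"turn":[0,0,0],"travel":[-1.3,-4.4,0],"grip":-0.2}
    - {"turn":[0,0,0],"travel":[0,0,8],"grip":-0.2}
    - {"turn":[0,0,0],"travel":[0,0,12],"grip":-0.2}
    - {"turn":[0,0,0],"travel":[0,0,10],"grip":-0.2}
    - {"turn":[0,0,0],"travel":[0,0,6],"grip":-0.2}
    - {"turn":[0,0,0],"travel":[0,0,0],"grip":-0.2}
    - {"turn":[0,0,0],"travel":[0,0,0],"grip":-0.4}
    - {"turn":[0,0,0],"travel":[0,0,0],"grip":-0.5}
    - {"turn":[0,0,0],"travel":[0,0,0],"grip":-0.56}
    - {"turn":[0,0,0],"travel":[0,0,0],"grip":-0.6}
    - {"turn":[0,0,0],"travel":[0,0,0],"grip":-0.6}
  newtons: 8

```text
time_s: 11.1
ee_pos: [0.5667, -0.2033, 0.2638]
tool_rot: [0.0, 1.0, -0.026, 0.0]
wrist_force: [0.9, -0.2, 0.5]
grip_width: 0.209
gripper_force: 0.1
```

```bash
python3 -c "
from h import *
delta([.5665,-.2039,.264],down(-92.86)); print(observe()['torque'])"
```

```text
tcp [ 0.5667 -0.2033  0.2638] j [ 0.5   0.24 -0.27  1.54  0.07  1.37 -1.4 ] F [ 0.9 -0.2  0.5] w 18.2 gf 0.1 t 11.1
travel [-0.1  0.6 -0.2] yaw tool y -92.99 zaxis [ 3.e-04 -0.e+00 -1.e+00]
turn [ 0.   -0.02 -0.13]
[0.04432491 0.03048601 0.04747617]
```

Nearly touching with almost no side force. I'll close firmly, then lift.

Request:
arm_command:
  plan:
    - {"turn":[0,0,0],"travel":[0,0,0],"grip":-0.8}
    - {"turn":[0,0,0],"travel":[0,0,0],"grip":-1}
    - {"turn":[0,0,0],"travel":[0,0,0],"grip":-1}
    - {"turn":[0,0,0],"travel":[0,0,0],"grip":-1}
  newtons: 40

```text
time_s: 11.5
ee_pos: [0.5666, -0.2032, 0.2637]
tool_rot: [-0.0, 1.0, -0.026, 0.0]
wrist_force: [-0.2, 0.3, 1.9]
grip_width: 0.18
gripper_force: 39.8
```

Request:
arm_command:
  plan:
    - {"turn":[0,0,0],"travel":[0,0,-4],"grip":-1}
    - {"turn":[0,0,0],"travel":[0,0,-6],"grip":-1}
    - {"turn":[0,0,0],"travel":[0,0,-10],"grip":-1}
    - {"turn":[0,0,0],"travel":[0,0,-15],"grip":-1}
    - {"turn":[0,0,0],"travel":[0,0,-20],"grip":-1}
    - {"turn":[0,0,0],"travel":[0,0,-25],"grip":-1}
    - {"turn":[0,0,0],"travel":[0,0,-20],"grip":-1}
    - {"turn":[0,0,0],"travel":[0,0,-10],"grip":-1}
    - {"turn":[0,0,0],"travel":[0,0,0],"grip":-1}

```text
time_s: 12.4
ee_pos: [0.5671, -0.2034, 0.3756]
tool_rot: [0.0, 1.0, -0.026, 0.002]
wrist_force: [-1.1, 0.2, -1.4]
grip_width: 0.179
gripper_force: 39.8
```

```bash
python3 see.py 4 >/dev/null
python3 - <<'E'
from h import *
delta([.55,-.02,.37],down(-92.86))
s=cv2.imread("pics/s4_raw.png"); t=cv2.imread("pics/t4_raw.png")
a=cv2.resize(s[120:220,270:380],(440,400),interpolation=cv2.INTER_CUBIC)
g=lambda im,x,y:cv2.resize(im[y:y+50,x:x+45],(360,400),interpolation=cv2.INTER_CUBIC)
cv2.imwrite("pics/v9.png",np.hstack([a,g(t,150,128)]))
E
```

```text
tcp [ 0.5664 -0.2033  0.373 ] j [ 0.49  0.22 -0.27  1.35  0.06  1.58 -1.4 ] F [-0.1  0.2 -1.4] w 15.3 gf 39.8 t 12.5
travel [ -26.  -182.2    3. ] yaw tool y -92.99 zaxis [-6.e-04  2.e-04 -1.e+00]
turn [-0.01  0.04 -0.13]
```

View pics/v9.png

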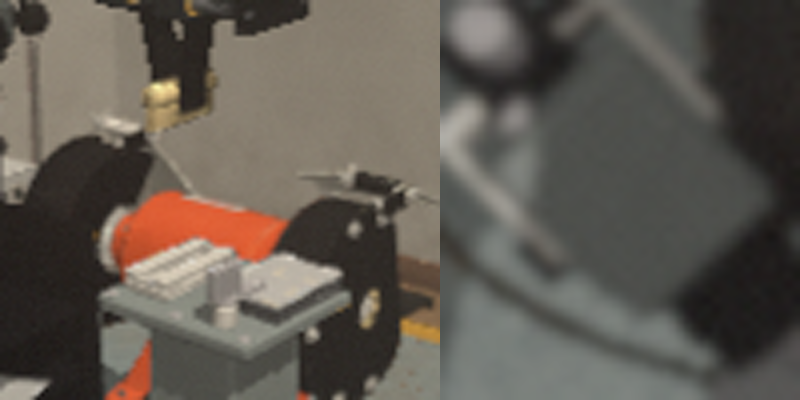

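The cylinder is lifted and the nest is empty. The button lies across the lid, and the cylinder hangs level at (180,105). Now I'll refine the head pose with edge tracking on the clean pictures.

```bash
cat > edge.py <<'E'
from h import *
import io,contextlib
with contextlib.redirect_stdout(io.StringIO()): from fit import hd
from scipy.optimize import least_squares
from scipy.ndimage import map_coordinates,gaussian_filter1d
I={n:cv2.imread(f).astype(float) for n,f in(("top","pics/top0_raw.png"),("scene","pics/s2_raw.png"))}
F=(-30,-26,23);G=(-30,26,23);A=(30,26,23);B=(30,-26,23)
ED=[("top",G,A,.15,.8),("top",B,F,.15,.9),("top",F,G,.1,.35),("top",F,G,.8,.95),("top",A,B,.55,.9),
    ("scene",G,A,.1,.9),("scene",B,F,.1,.9),("scene",F,G,.1,.9),("scene",A,B,.1,.35),("scene",A,B,.6,.9)]
def L(p,a,b,lo,hi,k=12):
    t=np.linspace(lo,hi,k)[:,None]; s=np.array([1,p[4]/26,1]); return hd(p,(np.array(a)*(1-t)+np.array(b)*t)*s)
p=np.array([.647,.0655,np.radians(42.5),np.radians(-30.5),25.,0,0])
for it in range(8):
    obs=[]
    for n,a,b,lo,hi in ED:
        u=proj(n,L(p,a,b,lo,hi)+np.r_[p[5:7],0]*(1 if n=="top" else -1)); d=u[-1]-u[0]; d/=np.hypot(*d); nn=np.array([-d[1],d[0]])
        s=np.arange(-3,3.01,.1); X=u[:,None]+s[None,:,None]*nn
        v=np.stack([map_coordinates(I[n][:,:,c],[X[...,1],X[...,0]],order=1) for c in range(3)],-1).mean(0)
        g=np.abs(np.gradient(gaussian_filter1d(v,5,axis=0),axis=0)).sum(1)*np.exp(-.5*(s/(2 if it<4 else 1.3))**2)
        k=g.argmax(); obs.append((u+s[k]*nn,nn,s[k],g[k]))
    def res(q):
        o=np.r_[q[5:7],0]; r=[((proj(n,L(q,a,b,lo,hi)+(o if n=="top" else -o))-w)@nn)[[0,-1]] for (n,a,b,lo,hi),(w,nn,_,_) in zip(ED,obs)]
        gl=proj("scene",hd(q,[(-60,0,0)])-o)-(np.array([[175,315]])/11.11-.5+[250,105])
        return np.r_[np.ravel(r),gl.ravel(),(q[4]-26)/3,q[5:7]/.002]
    rr=least_squares(res,p,x_scale=[.01,.01,.05,.05,1,.001,.001],loss="soft_l1"); p=rr.x
    if it>5: print(p[:2].round(4),np.degrees(p[2:4]).round(2),"w",p[4].round(1),(p[5:]*1000).round(1),"cost",rr.cost.round(2),"focus",hd(p,[(-140,0,0)]).round(4))
print([round(o[2],1) for o in obs]); print(rr.fun.round(1))
E
python3 edge.py
```

```text
Traceback (most recent call last):
  File "edge.py", line 25, in <module>
    rr=least_squares(res,p,x_scale=[.01,.01,.05,.05,1,.001,.001],loss="soft_l1"); p=rr.x
  File "edge.py", line 22, in res
    o=np.r_[q[5:7],0]; r=[((proj(n,L(q,a,b,lo,hi)+(o if n=="top" else -o))-w)@nn)[[0,-1]] for (n,a,b,lo,hi),(w,nn,_,_) in zip(ED,obs)]
                            ~~~~^^^^^^^^^^^^^^^^^^^^^^^^^^^^^^^^^^^^^^^^^^
  File "h.py", line 7, in proj
    K,d,e,M=cam(n); P=np.atleast_2d(np.asarray(P,float))
            ~~~^^^
  File "h.py", line 5, in cam
    p=camera_params(n); a=p["attitude"]; return p["K"],p["distortion"],p["eye"],R.from_quat(a[[1,2,3,0]]).as_matrix()
ValueError: time passes only in moves, steps and waits
```

```bash
sed -i 's/^def cam(n):/import functools\n@functools.lru_cache\ndef cam(n):/' h.py
python3 - <<'E'
s=open("edge.py").read()
s=s.replace("def L(p","ED=[(n,a,b,lo+(hi-lo)*i/k,lo+(hi-lo)*(i+1)/k) for n,a,b,lo,hi in ED for k in [max(1,round((hi-lo)/.25))] for i in range(k)]\ndef L(p").replace("@nn)[[0,-1]]","@nn).mean()").replace("np.r_[np.ravel(r)","np.r_[np.array(r)")
open("edge.py","w").write(s)
E
python3 edge.py; python3 -c "
from h import *
print(observe()['time_s'])"
```

```text
[0.6473 0.0634] [ 42.34 -30.04] w 26.6 [0.5 0.9] cost 4.04 focus [[ 0.5577 -0.0183  0.3099]]
[0.6474 0.0634] [ 42.29 -30.03] w 26.6 [0.4 0.9] cost 4.01 focus [[ 0.5577 -0.0182  0.3099]]
[np.float64(0.4), np.float64(0.2), np.float64(-1.4), np.float64(-0.5), np.float64(-0.3), np.float64(0.7), np.float64(0.2), np.float64(0.1), np.float64(0.0), np.float64(-0.3), np.float64(0.5), np.float64(0.4), np.float64(1.6), np.float64(-0.1), np.float64(-1.1), np.float64(-0.2), np.float64(-0.3), np.float64(-0.1), np.float64(1.3), np.float64(0.7)]
[-0.4 -0.2  1.4  0.5  0.3 -0.7 -0.2 -0.1 -0.   0.3 -0.5 -0.4 -1.6  0.1
  1.1  0.2  0.3  0.1 -1.3 -0.7  0.4  0.1  0.2  0.2  0.5]
12.5
```

```bash
cat > goal.py <<'E'
from h import *
q=np.array([.6474,.0634,np.radians(42.3),np.radians(-30)])
M=(R.from_euler("z",q[2])*R.from_euler("y",q[3])).as_matrix(); hx,hy,hz=M.T
T=np.c_[hx,-hy,-hz]; foc=np.r_[q[:2],.38]-.14*hx; tcp=foc+.0121*hz
if __name__=="__main__":
    print(foc,tcp); delta(tcp,T); print("world left",((tcp-observe()["ee_pos"])*1000).round(1))
E
python3 goal.py
```

```text
[ 0.5577245  -0.01819843  0.31      ] [ 0.55324973 -0.02227016  0.32047891]
tcp [ 0.5664 -0.2033  0.373 ] j [ 0.49  0.22 -0.27  1.35  0.06  1.58 -1.4 ] F [-0.1  0.2 -1.4] w 15.3 gf 39.8 t 12.5
travel [ -22.6 -180.1   52.6] yaw tool y -92.99 zaxis [-6.e-04  2.e-04 -1.e+00]
turn [ 11.83  28.44 -44.23]
world left [-13.2 181.  -52.5]
```

Request:
arm_command:
  plan:
    - {"turn":[0.6,1.4,-2.2],"travel":[0,0,0],"grip":-1}
    - {"turn":[1.2,2.8,-4.4],"travel":[0,0,0],"grip":-1}
    - {"turn":[1.2,2.8,-4.4],"travel":[0,0,0],"grip":-1}
    - {"turn":[1.2,2.8,-4.4],"travel":[0,0,0],"grip":-1}
    - {"turn":[1.2,2.8,-4.4],"travel":[0,0,0],"grip":-1}
    - {"turn":[1.2,2.8,-4.4],"travel":[0,0,0],"grip":-1}
    - {"turn":[1.2,2.8,-4.4],"travel":[0,0,0],"grip":-1}
    - {"turn":[1.2,2.8,-4.4],"travel":[0,0,0],"grip":-1}
    - {"turn":[1.2,2.8,-4.4],"travel":[0,0,0],"grip":-1}
    - {"turn":[1.2,2.8,-4.4],"travel":[0,0,0],"grip":-1}
    - {"turn":[0.4,1.4,-2.4],"travel":[0,0,0],"grip":-1}
    - {"turn":[0,0,0],"travel":[0,0,0],"grip":-1}

```text
time_s: 13.7
ee_pos: [0.5655, -0.2043, 0.3715]
tool_rot: [-0.094, 0.902, 0.347, 0.238]
wrist_force: [0.6, -0.3, -2.7]
grip_width: 0.184
gripper_force: 39.8
```

```bash
python3 goal.py
```

```text
[ 0.5577245  -0.01819843  0.31      ] [ 0.55324973 -0.02227016  0.32047891]
tcp [ 0.5655 -0.2043  0.3715] j [ 0.78  0.1  -0.24  1.58 -0.48  1.34 -0.21] F [ 0.6 -0.3 -2.7] w 16.0 gf 39.8 t 13.7
travel [  72.7 -143.1  100.7] yaw tool y -47.88 zaxis [ 0.3646  0.3342 -0.8691]
turn [-0.1   0.36 -0.27]
world left [-12.3 182.1 -51. ]
```

Request:
arm_command:
  plan:
    - {"turn":[0,0,0],"travel":[4,-7,5],"grip":-1}
    - {"turn":[0,0,0],"travel":[8,-14,10],"grip":-1}
    - {"turn":[0,0,0],"travel":[9,-18,13],"grip":-1}
    - {"turn":[0,0,0],"travel":[9,-18,13],"grip":-1}
    - {"turn":[0,0,0],"travel":[9,-18,13],"grip":-1}
    - {"turn":[0,0,0],"travel":[9,-18,13],"grip":-1}
    - {"turn":[0,0,0],"travel":[9,-18,13],"grip":-1}
    - {"turn":[0,0,0],"travel":[8,-16,11],"grip":-1}
    - {"turn":[0,0,0],"travel":[5,-10,6],"grip":-1}
    - {"turn":[-0.1,0.3,-0.3],"travel":[2,-6,3],"grip":-1}
    - {"turn":[0,0,0],"travel":[0,0,0],"grip":-1}
    - {"turn":[0,0,0],"travel":[0,0,0],"grip":-1}

```text
time_s: 14.9
ee_pos: [0.5536, -0.023, 0.3228]
tool_rot: [-0.092, 0.901, 0.349, 0.242]
wrist_force: [0.4, -0.6, -1.3]
grip_width: 0.18
gripper_force: 39.8
```

```bash
python3 goal.py; python3 see.py 5 >/dev/null
cat > fin.py <<'E'
from goal import *
from ov import box,draw
s=cv2.imread("pics/s5_raw.png"); t=cv2.imread("pics/t5_raw.png")
o=observe(); Rt=R.from_quat(o["tool_rot"][[1,2,3,0]]).as_matrix(); c=o["ee_pos"]+.0121*Rt[:,2]
W=c+np.array(box(-32.5,32.5,-8.5,8.5,-16.5,16.5))/1000@Rt.T
ax=np.r_[q[:2],.38]+np.array(box(-140,-60,-8,8,-8,8))/1000@M.T
def p(im,n,x,y,w,h,W_,H_):
    sc=W_/w; a=cv2.resize(im[y:y+h,x:x+w],(W_,H_),interpolation=cv2.INTER_CUBIC); b=a.copy()
    draw(b,n,W,np.array([x,y]),sc,(0,0,255)); draw(b,n,ax,np.array([x,y]),sc,(0,255,0)); return np.hstack([a,b])
cv2.imwrite("pics/v10.png",np.vstack([p(s,"scene",235,95,80,56,400,280),p(t,"top",140,115,100,70,400,280)]))
E
python3 fin.py >/dev/null
```

```text
[ 0.5577245  -0.01819843  0.31      ] [ 0.55324973 -0.02227016  0.32047891]
tcp [ 0.5536 -0.023   0.3228] j [ 0.65 -0.09 -0.39  1.86 -0.52  1.11 -0.4 ] F [ 0.4 -0.6 -1.3] w 15.7 gf 39.8 t 14.9
travel [-0.9 -0.8  2.1] yaw tool y -47.65 zaxis [ 0.3715  0.3346 -0.866 ]
turn [0.15 0.   0.14]
world left [-0.4  0.7 -2.3]
```

View pics/v10.png

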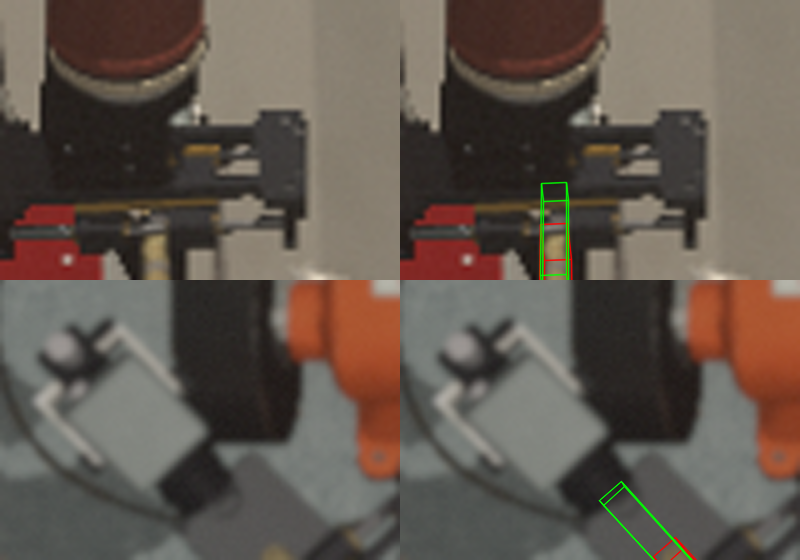

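The final view shows the brass end facing the lens. It coincides with the projected cylinder, at (555,245) in scene and (675,548) in top, and the lens axis box starts at the barrel end. I'll trim the last 2 mm and check the brass outline numerically.

Request:
arm_command:
  plan:
    - {"turn":[0.1,0,0.1],"travel":[-0.9,-0.8,1],"grip":-1}
    - {"turn":[0,0,0],"travel":[0,0,1],"grip":-1}
    - {"turn":[0,0,0],"travel":[0,0,0],"grip":-1}
    - {"turn":[0,0,0],"travel":[0,0,0],"grip":-1}
    - {"turn":[0,0,0],"travel":[0,0,0],"grip":-1}
    - {"turn":[0,0,0],"travel":[0,0,0],"grip":-1}

```text
time_s: 15.6
ee_pos: [0.5531, -0.0213, 0.3204]
tool_rot: [-0.093, 0.901, 0.349, 0.241]
wrist_force: [0.4, -0.3, -1.0]
grip_width: 0.181
gripper_force: 39.8
```

```bash
python3 goal.py; python3 see.py 6 >/dev/null
python3 - <<'E'
from goal import *
from ov import box
o=observe(); Rt=R.from_quat(o["tool_rot"][[1,2,3,0]]).as_matrix(); c=o["ee_pos"]+.0121*Rt[:,2]
W=c+np.array(box(-32.5,32.5,-8.5,8.5,-16.5,16.5))/1000@Rt.T
for n in("scene","top"):
    im=cv2.imread(f"pics/{n[0]}6_raw.png").astype(int); u=proj(n,W); hull=cv2.convexHull(u.astype(np.float32))[:,0]
    m=(im[:,:,1]-im[:,:,0]>22)&(im[:,:,2]-im[:,:,1]<40)&(im[:,:,2]>85)
    x0,y0=(u.min(0)-8).astype(int); x1,y1=(u.max(0)+8).astype(int); yy,xx=np.nonzero(m[y0:y1,x0:x1])
    print(n,"brass x",np.percentile(xx+x0,[1,50,99]),"y",np.percentile(yy+y0,[1,50,99]),len(xx)); print("hull",u.min(0).round(1),u.max(0).round(1))
    print("near end",u[4:].round(1).tolist())
    for r in range(y0,y1): print(r,"".join("#" if v else "." for v in m[r,x0:x1]))
    print(x0)
E
```

```text
[ 0.5577245  -0.01819843  0.31      ] [ 0.55324973 -0.02227016  0.32047891]
tcp [ 0.5531 -0.0213  0.3204] j [ 0.65 -0.09 -0.4   1.86 -0.52  1.11 -0.4 ] F [ 0.4 -0.3 -1. ] w 15.7 gf 39.8 t 15.6
travel [-0.5  0.8 -0.4] yaw tool y -47.61 zaxis [ 0.3696  0.3366 -0.8661]
turn [-0.01  0.    0.09]
world left [ 0.1 -1.   0.1]
fixture [ 0.56450449 -0.24381066 -0.04996036] -2.862517639151526
[[-0.0, 0.0], [-0.6, 0.3], [0.2, -0.1], [0.5, 0.1], [-0.2, 0.6], [0.2, -0.3], [-0.8, -0.2], [1.4, 0.5], [-0.4, -1.0]]
pivot,cyl [[ 0.52280652 -0.2767694   0.261     ]
 [ 0.56650208 -0.20386057  0.2516    ]]
scene cyl top ends [[306.80273522 179.00694724]
 [321.56740326 172.48825368]] [[307.125      250.        ]
 [323.4375     245.55555556]] [[293.07124256 192.62606744]
 [331.02046271 206.00871044]
 [357.15347342 191.60676446]]
head [ 0.64555625  0.06618863  0.80160838 -0.52441698] [ 45.92877676 -30.04687956] [[-0.6, 0.3], [2.2, -0.8], [1.2, -1.5], [-0.3, 0.9], [-1.5, -1.0], [-0.0, -1.8], [0.3, -0.9], [-1.1, -0.0], [-0.3, 0.2]]
focus [[ 0.56126491 -0.02088074  0.30990082]
 [ 0.60943139  0.02887319  0.34995
[... 2804 characters left out ...]
......................................
201 ..........................................
202 ..........................................
203 ..........................................
204 ..........................................
205 ..........................................
206 ..........................................
207 ..........................................
208 ..........................................
209 ..........................................
210 ..........................................
211 ..........................................
212 ..........................................
213 ..........................................
214 ..........................................
194
```

```bash
python3 -c "
from bench import *
print(observe()['qvel'].round(4)); print(job_done())"
```

```text
[-0.0007 -0.0009  0.0024  0.0021 -0.0006 -0.0011 -0.0001]
the job is handed in; nothing more can be done
None
```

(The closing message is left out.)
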